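# Stow the brass plug under the spring flap

## Robot

A 6-joint arm with a two-finger parallel gripper is mounted at the origin on the work surface; the furniture and walls round the work are solid. World frame = base frame: x ahead of the robot, y to its left, z up, the work surface at z = 0. Lengths are in mm, angles in rad, forces in N, time in s.
With the tool pointing down it reaches from about 300 to 775 mm from the base axis. Payload 14.6 kg.
Tool frame: the origin (TCP) lies at the very end of the fingers, on their centre line; the grasp point (between the pads) lies 19 mm behind it; z points along the fingers, y is the line along which they close (so a half turn about z gives the same grasp; the last joint's range is limited). The gripper opens to 94 mm and grips with 3 to 60 N. Pads are 16 mm wide; open, the fingers measure 119 mm over their backs; the gripper's body (75 mm by 177 mm) begins 78 mm behind the grasp point.
Start: joints at [-1.3, 0.3, 1.521, -0, 1.321, -0.067], TCP at [182.269, -518.91, 205.446] pointing down, gripper open.
Joint ranges: [-3.03, 3.03], [-0.79, 2.21], [0.23, 2.52], [-1.04, 4.18], [0, 3.07], [-2.55, 2.55]. Speed limits (rad/s): [2.22, 2.22, 2.57, 3.14, 3.14, 3.14].

## Interface

Orientations are given as [roll, pitch, yaw] about the fixed x, y, z axes, in that order (R = Rz(yaw) Ry(pitch) Rx(roll)).
In Python, from cell import manip, eyes, ticket gives the robot as it stands. The module is installed in compiled form; this text tells all that it offers.
- The arm moves only by the tool arm_command, never from a script. Its argument "plan" is a list of rows, each a list of 5 numbers: the opening, from -1 (shut) to 1 (fully open), then the shift along the tool's x, y, z in m, then the turn about the tool's z in rad. In form: [[jaw, dx, dy, dz, roll], ...]. A call has 1 to 20 rows; each row shifts and turns the commanded pose from where the row before left it, along the tool's axes as they then stand; what a row does not reach is not made up. A row lasts 1/8 s, in which the tool goes at most 62.5 mm and 10.7 degrees, less where a joint would pass 70% of its speed; a pose out of reach is approached as far as the arm can. A call is refused whole if a number of a shift passes 0.0625 or a number of a turn 0.188, either way. A call with a gripper value outside its range is refused whole. The fingers move at their own pace and stop on an object; "newtons" is the grip in N (left out, the last holds). Time passes only in rows, so rows that do not move let the fingers close. It gives the time, the measured TCP pose, the force, the opening and the grip force at its end, in the units of the state.
- manip.read_state(): the state, without advancing time (a new reading comes with each control period).
- eyes.camera(name): name is "scene" or "top" or "wrist"; returns a dict with "img" (420x560x3 uint8, blue, green, red), "z_map" (420x560 float32, mm along the optical axis (not along the pixel's ray), 0 where there is no reading), "fx", "fy", "cx", "cy" (pixels), "dist" ([k1, k2, p1, p2, k3] as OpenCV has them; the pictures are not rectified), "eye" and "orientation" of the camera in the world. Camera axes: x right, y down, z forward; pixel columns grow to the right and rows downward; lengths in mm; the calibration is good to about 2 mm. A picture is of the moment at which its call begins.
- ticket.sign_off(): hands the job in; it is judged then, once.
The state is a dict: "clock": time; "joints": joint angles; "qd": joint speeds; "effort": joint torques, N m; "eef_pos": TCP position; "eef_rot": TCP orientation; "wrist_force": force on the tool from outside, world axes, zero at the start; "moment": the same for the moment, N m; "finger_gap": finger opening in mm; "finger_force": force on a finger pad.
Only numpy, scipy, OpenCV 4.12 (cv2) and the standard library are available. Lean on these libraries where they do the work, as an engineer would, in place of code of your own. Each camera call takes 0.05 s, during which the arm holds its last target. There are 200 camera calls.

## Task

Stow the brass plug, square head up, in the flap-covered holder: push the plug itself down through the spring flap into the round guide cup beneath, and press it home on the hidden sprung pad with a light steady push of about 10 N, feeling for the pad because its height is not known. Then let go and come out so that the flap swings fully shut over the plug; be gentle with the holder (never more than 15 N on it) and leave the other fittings and the tape spool where they are.

Things in the scene. Friction and masses are not known exactly. Their poses are not given: they have to be found in the camera images.
- plug: Brass pipe plug, 30 to 60 g, standing upright on its thread; origin at the centre of its underside, z up. Thread 24 mm diameter at heights 0 to 12 mm, round collar 27 mm diameter from 12 to 16 mm, square head 12 x 12 mm from 16 to 25 mm, sides along the body's x and y. Grip it by the head, fingertips just above the collar, so that the rest is free to enter the cup.
- holder: Fixed aluminium box, 88 (x) x 150 (y) x 96 (z) mm; two low mounting ears reach y = +-96 mm. Origin at the centre of its underside, z up. The top opening, x = -32 to +36 mm, y = -62 to +62 mm, is covered by the spring flap; the guide cup stands inside under it. Nothing inside fouls the closing flap once the plug stands in the cup.
- cup_axis (a point): On the guide cup's axis at its rim: x = -5, y = 0, z = 19 mm in the holder's frame; axes as the holder's. Cup 33 mm inner, 39 mm outer diameter. In it lies a sprung rubber pad, 27 mm across: its unloaded top is anywhere from 7 to 17 mm above the holder's origin, not measured and not visible. It yields 1 mm per 6 N, 3 mm at most, then is solid.
- flap_edge (a point): Middle of the free edge of the flap (steel, 58 x 122 x 3 mm); shut it lies at x = -27, z = 93 mm in the holder's frame.
- flap (a joint): Spring hinge of the flap, along the holder's y at x = +33, z = 93 mm. 0 shut (level); grows as the free edge swings down into the box, to 1.52 rad at the stop. 1 to 3 N on the flap's free half push it open; the spring shuts it by itself.
- nipple: Bystander: brass double-threaded nipple lying on its side, 25 x 34 x 29 mm, origin under its centre.
- street_elbow: Bystander: brass-coloured pipe elbow, 42 x 33 x 27 mm, origin under its centre.
- spool: Bystander: flat spool of thread-seal tape, 53 mm diameter, 16 mm high, origin under its centre.
Not all that is in view belongs to the job. Leave any purple look-alike of the plug alone.

How it is judged:
By the outcome, as a careful person would: the job done as asked, in the order asked, and still so for the second after the job is handed in, with the robot touching nothing.
It also fails if it takes over 64 s, if anything falls off the work surface, if the arm or the gripper's body presses on something with over 40 N, if the wrist force passes 120 N, or if a joint passes its speed limit or range.

## Working session

There is one attempt and no reset: what is moved stays moved. The work goes in short steps, Python scripts to look and compute and a tool call to move; the robot and the scene stay as the last step left them, time stands still between calls to the robot, and variables do not carry over. Pictures are saved under pics/ and viewed, at most 10 in all, crops included, and the job is handed in when it is done.

Besides the shell and the picture viewer there is one more tool, called after "Request:" by a JSON object that holds its "method" and its "body". arm_command: Moves the arm, as the interface text tells. Its arguments: {"type":"object","properties":{"plan":{"type":"array"},"newtons":{"type":"number"}},"required":["plan"]}

```bash
mkdir -p pics; cat > h.py <<'E'
import numpy as np, cv2
from cell import manip, eyes, ticket
from scipy.spatial.transform import Rotation as R
def cam(n):
    c=eyes.camera(n); c['K']=np.array([[c['fx'],0,c['cx']],[0,c['fy'],c['cy']],[0,0,1.]])
    o=np.array(c['orientation'],float)
    c['R']=o if o.shape==(3,3) else (R.from_euler('xyz',o).as_matrix() if o.size==3 else R.from_quat(o).as_matrix())
    c['D']=np.array(c['dist'],float); c['eye']=np.array(c['eye'],float); return c
def ray(c,u,v):
    p=cv2.undistortPoints(np.array([[[u,v]]],float),c['K'],c['D'])[0,0]
    return c['R']@np.array([p[0],p[1],1.])
def onplane(c,u,v,z):
    d=ray(c,u,v); return c['eye']+d*(z-c['eye'][2])/d[2]
def depthpt(c,u,v): return c['eye']+ray(c,u,v)*c['z_map'][int(v),int(u)]
def proj(c,P):
    q=(np.atleast_2d(P)-c['eye'])@c['R']
    return cv2.projectPoints(q.reshape(-1,1,3),np.zeros(3),np.zeros(3),c['K'],c['D'])[0][:,0]
def cross(c1,p1,c2,p2):
    a,b=ray(c1,*p1),ray(c2,*p2); A=np.array([a,-b]).T
    s=np.linalg.lstsq(A,c2['eye']-c1['eye'],rcond=None)[0]
    x,y=c1['eye']+a*s[0],c2['eye']+b*s[1]; return (x+y)/2,np.linalg.norm(x-y)
E
python3 - <<'E'
from h import *
print(manip.read_state())
ims=[]
for n in('scene','top'):
    c=cam(n); ims.append(c['img']); print(n,c['eye'],c['orientation'],c['fx'],c['cx'],c['cy'],c['dist'])
    cv2.imwrite(f'pics/{n}0.png',c['img'])
E
```

```text
{'clock': 0.0, 'joints': array([-1.29959640e+00,  3.00497035e-01,  1.52158987e+00,  9.80392881e-06,
        1.32069712e+00, -6.65935989e-02]), 'qd': array([-0.00150973,  0.00088931,  0.00111174,  0.00073434,  0.00164974,
       -0.00021987]), 'effort': array([ 6.62401508e-04, -5.31803763e+01, -3.52739775e+01,  7.08385091e-02,
        2.43275869e-02, -9.21829610e-05]), 'eef_pos': array([ 182.20484315, -518.66028493,  204.86838895]), 'eef_rot': array([-3.14040456e+00, -8.87538030e-05,  3.37791044e-01]), 'wrist_force': array([0.17507363, 0.01989458, 0.30861593]), 'moment': array([0.01191025, 0.03927584, 0.03134064]), 'finger_force': 0.0, 'finger_gap': 93.94242367039357}
scene [-41.44151307 428.17161702 683.92543711] [-2.21162357 -0.00827345 -2.27838416] 513.9174907204278 278.5879169069032 210.80464704430608 [-0.19803299  0.          0.          0.          0.        ]
top [350.58128633 -78.62079043 924.89586321] [-2.88330790e+00 -2.23489427e-03 -1.48067985e+00] 455.47974701067375 272.255086875072 207.47323843422808 [-0.10518618  0.          0.          0.          0.        ]
```

View pics/top0.png

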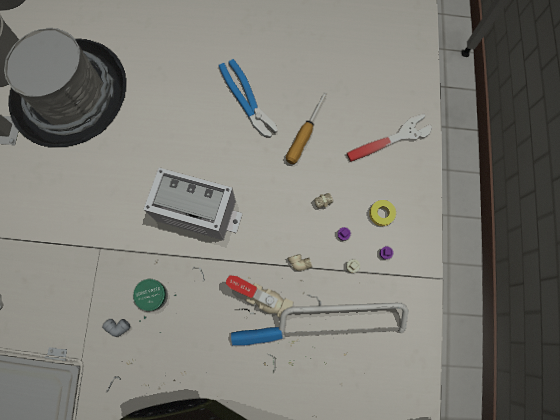

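View pics/scene0.png

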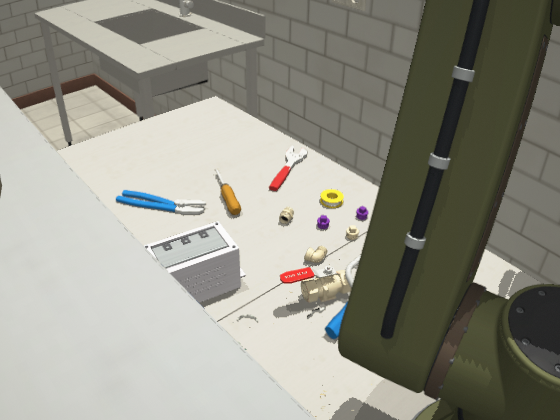

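Top view: the holder is at (190,200). Candidates for the plug are the brass plug (352,266), purple look-alikes (344,234) and (387,253), the nipple (322,201) and the elbow (299,262). In the scene view the plug is at (352,232). I choose the brass one and check it in a close crop with the holder.

```bash
python3 - <<'E'
from h import *
t=cv2.imread('pics/top0.png'); s=cv2.imread('pics/scene0.png')
f=lambda im,x,y,w,h:cv2.resize(im[y:y+h,x:x+w],(400,300),interpolation=cv2.INTER_CUBIC)
cv2.imwrite('pics/crop1.png',np.vstack([np.hstack([f(t,140,160,112,84),f(t,324,245,56,42)]),np.hstack([f(s,140,215,120,90),f(s,324,210,56,42)])]))
ct=cam('top');cs=cam('scene')
print(cross(ct,(352,266),cs,(352,232)),depthpt(ct,352,266),depthpt(cs,352,232))
print('holder',depthpt(ct,190,206), 'rim guess',[onplane(ct,u,v,96).round(0) for u,v in((158,170),(233,185),(222,228),(147,207))])
for n,(u,v) in dict(nip=(322,201),elb=(299,262),spool=(383,213),p1=(344,234),p2=(387,253)).items(): print(n,onplane(ct,u,v,15).round(0))
E
```

```text
(array([ 483.90613146, -229.64871119,   13.51905851]), np.float64(0.3082281977635952)) [ 482.220349   -227.96879706   24.22068845] [ 481.79979356 -226.76535216   16.36323008]
holder [557.16204886  93.90199305  97.87631724] rim guess [array([624., 166.,  96.]), array([606.,  18.,  96.]), array([521.,  29.,  96.]), array([548., 176.,  96.])]
nip [ 613. -161.   15.]
elb [ 482. -123.   15.]
spool [ 599. -289.   15.]
p1 [ 548. -210.   15.]
p2 [ 516. -300.   15.]
```

View pics/crop1.png

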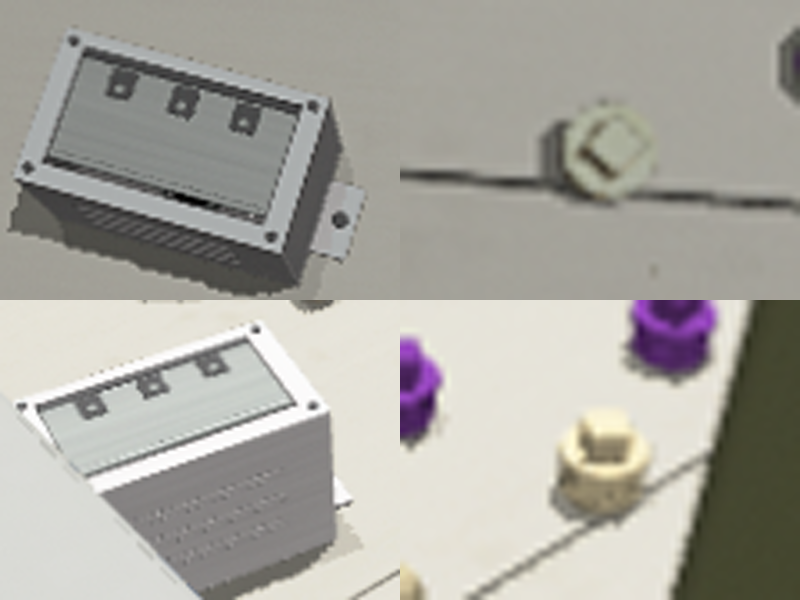

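The crops confirm the brass plug, square head up. The flap hinge (black knuckles) is on the far side of the holder, so holder +x points away from the robot. I'm moving above the plug for a wrist look.

Request:
{"method": "arm_command", "body": {"plan": [[-0.15, 0.032, -0.0144, 0, 0], [-0.15, 0.032, -0.0144, 0, 0], [-0.15, 0.032, -0.0144, 0, 0], [-0.15, 0.032, -0.0144, 0, 0], [-0.15, 0.032, -0.0144, 0, 0], [-0.15, 0.032, -0.0144, 0, 0], [-0.15, 0.032, -0.0144, 0, 0], [-0.15, 0.032, -0.0144, 0, 0], [-0.15, 0.032, -0.0144, 0, 0], [-0.15, 0.032, -0.0144, 0, 0], [-0.15, 0.032, -0.0144, 0, 0], [-0.15, 0.032, -0.0144, 0, 0], [-0.15, 0, 0, 0, 0], [-0.15, 0, 0, 0, 0]], "newtons": 40}}

```text
clock: 1.95
eef_pos: [486.9, -228.9, 205.3]
eef_rot: [-3.141, 0.0, 0.338]
wrist_force: [-0.5, 0.0, 0.0]
finger_gap: 39.7
finger_force: 0.0
```

```bash
python3 - <<'E'
from h import *
s=manip.read_state();print(s['clock'],s['eef_pos'],s['eef_rot'],s['joints'],s['wrist_force'])
c=cam('wrist');print(c['eye'],c['orientation'],c['fx'],c['dist']);cv2.imwrite('pics/w1.png',c['img']);np.save('w1.npy',c,allow_pickle=True)
print(proj(c,[485,-229,20]))
E
```

```text
1.95 [ 486.91694103 -228.89656983  205.2942556 ] [-3.14140839e+00  3.71039566e-04  3.37877294e-01] [-5.07437161e-01  2.73626818e-01  1.55508575e+00 -1.60640961e-04
  1.31326414e+00  7.25522850e-01] [-0.49957382  0.01143093  0.02833844]
[ 554.85532159 -203.9719349   384.44214378] [ 2.88594081e+00  1.52141922e-03 -1.23345309e+00] 378.5890996384426 [-0.04531515  0.          0.          0.          0.        ]
[[280.95894276 189.83165143]]
```

View pics/w1.png

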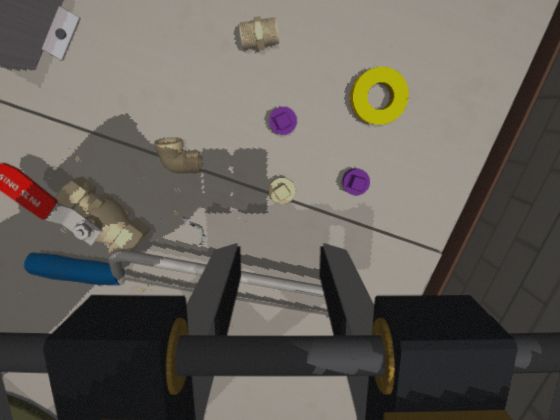

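Wrist view: plug at (282,190), purple look-alikes at (283,121) and (356,182), elbow at (180,157), and the area round the plug is free for the fingers. I'm descending for a closer look at the head's yaw.

Request:
{"method": "arm_command", "body": {"plan": [[-0.15, 0, 0, 0.03, 0], [-0.15, 0, 0, 0.03, 0], [-0.15, 0, 0, 0.03, 0], [-0.15, 0, 0, 0.03, 0], [-0.15, 0, 0, 0, 0]]}}

```text
clock: 2.62
eef_pos: [485.9, -228.8, 84.0]
eef_rot: [-3.139, 0.002, 0.337]
wrist_force: [-0.3, -0.6, -0.4]
finger_gap: 39.5
finger_force: 0.0
```

```bash
python3 - <<'E'
from h import *
a=np.load('w1.npy',allow_pickle=True).item()
c=cam('wrist');np.save('w2.npy',c,allow_pickle=True)
u,v=proj(c,[485,-229,20])[0].astype(int);print(u,v)
im=c['img'][v-45:v+45,u-60:u+60]
cv2.imwrite('pics/w2.png',cv2.resize(im,(800,600),interpolation=cv2.INTER_CUBIC))
print(u-60,v-45)
z=c['z_map'];m=[]
P=np.array([depthpt(c,x,y) for y in range(v-40,v+40) for x in range(u-40,u+40) if z[y,x]>0])
H=P[(P[:,2]>21)&(P[:,2]<35)];print(len(H),H.mean(0),H.min(0),H.max(0))
r=cv2.minAreaRect(H[:,:2].astype(np.float32));print(r)
C=P[(P[:,2]>13)&(P[:,2]<19)];print(len(C),C.mean(0),cv2.minEnclosingCircle(C[:,:2].astype(np.float32)))
E
```

```text
282 224
222 179
378 [ 484.52615622 -229.87133412   24.80051252] [ 475.69531963 -238.08841156   21.02716775] [ 492.12457659 -221.93883229   26.90456809]
((484.04034423828125, -229.94369506835938), (12.926570892333984, 13.017550468444824), 51.92205047607422)
770 [ 485.35360713 -229.51480222   15.66040378] ((483.6933288574219, -230.2079315185547), 13.528827667236328)
```

View pics/w2.png

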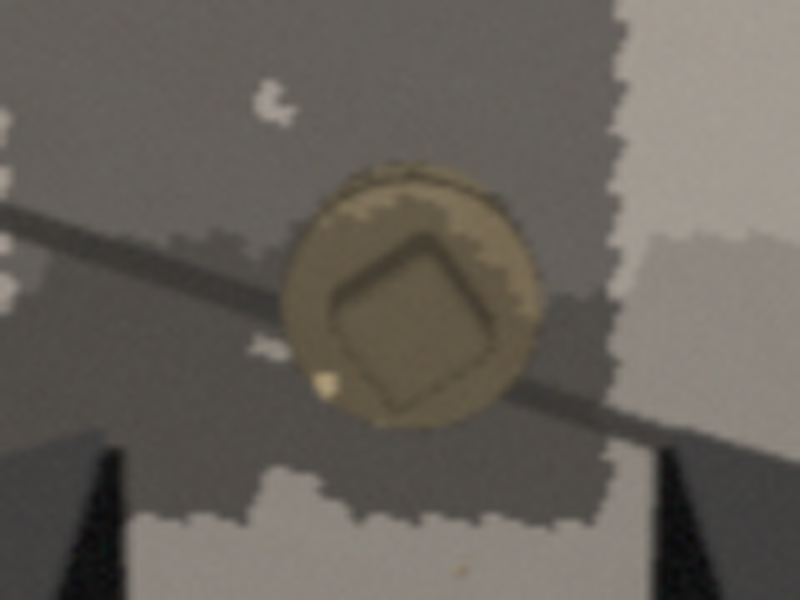

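Brass plug with its square head visible; the depth cloud gives a 13 mm square at height 24.8, a collar of 27 mm, centre (484,-230) and head yaw ≈53°, all matching the text. Now I turn, then go down.

Request:
{"method": "arm_command", "body": {"plan": [[-0.15, -0.002, 0.0005, 0, -0.147], [-0.15, 0, 0, 0, -0.147], [-0.15, 0, 0, 0.01, -0.147], [-0.15, 0, 0, 0.02, -0.147], [-0.15, 0, 0, 0.02, 0], [-0.15, 0, 0, 0, 0], [-0.15, 0, 0, 0, 0], [-0.15, 0, 0, 0, 0]]}}

```text
clock: 3.68
eef_pos: [486.1, -230.1, 36.7]
eef_rot: [3.14, -0.0, 0.926]
wrist_force: [-0.7, 0.3, 0.0]
finger_gap: 40.2
finger_force: 0.0
```

Request:
{"method": "arm_command", "body": {"plan": [[-0.15, -0.0011, -0.0014, 0.009, 0], [-0.15, 0, 0, 0.007, 0], [-0.15, 0, 0, 0.003, 0], [-0.15, 0, 0, 0, 0], [-0.15, 0, 0, 0, 0]]}}

```text
clock: 4.3
eef_pos: [483.9, -229.8, 16.6]
eef_rot: [3.141, -0.0, 0.926]
wrist_force: [0.1, 1.0, 0.1]
finger_gap: 40.1
finger_force: 0.0
```

Request:
{"method": "arm_command", "body": {"plan": [[-1, 0, 0, 0, 0], [-1, 0, 0, 0, 0], [-1, 0, 0, 0, 0], [-1, 0, 0, 0, 0], [-1, 0, 0, 0, 0], [-1, 0, 0, 0, 0]], "newtons": 40}}

```text
clock: 5.05
eef_pos: [483.8, -229.8, 16.5]
eef_rot: [3.141, -0.0, 0.926]
wrist_force: [0.2, 0.4, 0.8]
finger_gap: 12.3
finger_force: 40.0
```

Request:
{"method": "arm_command", "body": {"plan": [[-1, 0, 0, -0.01, 0], [-1, 0, 0, -0.02, 0.134], [-1, 0, 0, -0.03, 0.134], [-1, 0, 0, -0.03, 0.134], [-1, 0, 0, -0.03, 0.134], [-1, 0, 0, -0.03, 0.134], [-1, 0, 0, -0.03, 0.134], [-1, 0, 0, -0.02, 0.134], [-1, 0, 0, 0, 0.134], [-1, -0.0052, -0.0318, 0, 0], [-1, -0.0052, -0.0318, 0, 0], [-1, -0.0052, -0.0318, 0, 0], [-1, -0.0052, -0.0318, 0, 0], [-1, -0.0052, -0.0318, 0, 0], [-1, -0.0052, -0.0318, 0, 0], [-1, -0.0052, -0.0318, 0, 0], [-1, -0.0052, -0.0318, 0, 0], [-1, -0.0052, -0.0318, 0, 0], [-1, 0, 0, 0, 0]]}}

```text
clock: 7.42
eef_pos: [478.9, 61.6, 217.0]
eef_rot: [-3.141, -0.0, -0.144]
wrist_force: [0.1, 0.4, -1.1]
finger_gap: 12.2
finger_force: 40.0
```

```bash
python3 - <<'E'
from h import *
s=manip.read_state();print(s['clock'],s['eef_pos'],s['eef_rot'],s['wrist_force'],s['finger_gap'])
c=cam('wrist');np.save('w3.npy',c,allow_pickle=True);cv2.imwrite('pics/w3.png',c['img'])
# top surface points by depth
ys,xs=np.where(c['z_map']>0)
p=cv2.undistortPoints(np.stack([xs,ys],1)[:,None].astype(float),c['K'],c['D'])[:,0]
P=c['eye']+(np.c_[p,np.ones(len(p))]@c['R'].T)*c['z_map'][ys,xs][:,None]
m=(abs(P[:,2]-95)<4)&(P[:,0]>505);T=np.zeros(c['z_map'].shape,np.uint8);T[ys[m],xs[m]]=255
n,l,st,ce=cv2.connectedComponentsWithStats(T)
i=1+st[1:,4].argmax();print(st[i])
q=l[ys,xs]==i;Q=P[q];print(np.median(Q[:,2]));print(cv2.minAreaRect(Q[:,:2].astype(np.float32)))
E
```

```text
7.425 [478.93458722  61.55529624 216.95358964] [-3.14139577e+00 -3.03707262e-04 -1.43727029e-01] [ 0.1051287   0.42212248 -1.05165195] 12.234762387186185
[  112    29   201   126 22047]
95.1680525796005
((571.9517211914062, 102.26508331298828), (150.40689086914062, 88.52815246582031), 79.42192840576172)
```

View pics/w3.png

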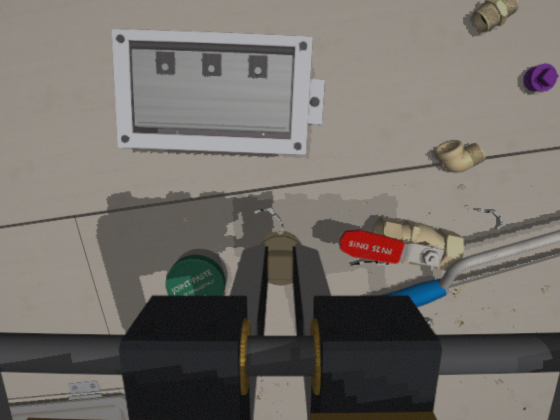

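```bash
python3 - <<'E'
from h import *
w=np.load('w3.npy',allow_pickle=True).item();t=cam('top')
W=[(120,38),(304,45),(301,146),(123,140)];T=[(160.4,171.2),(227.7,189.4),(215.9,226.4),(147.6,207)]
X=np.array([cross(w,a,t,b)[0] for a,b in zip(W,T)]);print(X.round(1),X.mean(0))
Y=np.array([onplane(w,*a,96) for a in W]);print(Y.round(1),Y.mean(0));d=Y[0]-Y[1]+Y[3]-Y[2];print('yaw',np.arctan2(d[1],d[0])-np.pi/2)
# plug in the hand: underside circle, if visible by depth
s=manip.read_state();ez=s['eef_pos']
p=[depthpt(w,u,v) for v in range(228,290) for u in range(258,304) if w['z_map'][v,u]>0]
p=np.array(p);q=p[(p[:,2]>ez[2]-20)&(p[:,2]<ez[2]+6)];q2=q[(q[:,2]<ez[2]+2)];print(len(q2),q2.min(0),q2.max(0))
k=q2[abs(q2[:,2]-ez[2])<2.5];print(len(k),cv2.minEnclosingCircle(k[:,:2].astype(np.float32)),ez)
h=np.array([572,102.3]);yaw=-.185;c,s_=np.cos(yaw),np.sin(yaw)
print('cup',h+[-5*c,-5*s_])
E
```

```text
[[619.4 159.5 102.7]
 [596.   27.2  96.6]
 [522.3  39.8  99.9]
 [547.  173.4 103.7]] [571.1677228   99.97704071 100.72171429]
[[621.1 162.1  96. ]
 [595.6  27.4  96. ]
 [522.1  39.4  96. ]
 [547.3 177.6  96. ]] [571.51155133 101.6414444   96.        ]
yaw -0.18388303449024979
724 [464.21592948  50.66685211 201.4498348 ] [491.00099129  72.21249855 218.7628674 ]
549 ((477.9228820800781, 62.78987121582031), 13.85834789276123) [479.10749411  59.90745229 216.78637134]
cup [567.08531875 103.21973267]
```

Request:
{"method": "arm_command", "body": {"plan": [[-1, 0.0163, -0.011, 0, 0], [-1, 0.0163, -0.011, 0, 0], [-1, 0.0163, -0.011, 0, 0], [-1, 0.0163, -0.011, 0, 0], [-1, 0.0163, -0.011, 0, 0.041], [-1, 0, 0, 0.02, 0], [-1, 0, 0, 0.025, 0], [-1, 0, 0, 0.025, 0], [-1, 0, 0, 0.015, 0], [-1, 0, 0, 0, 0], [-1, 0, 0, 0, 0], [-1, 0, 0, 0, 0]]}}

```text
clock: 9.02
eef_pos: [568.3, 102.7, 132.4]
eef_rot: [-3.141, -0.001, -0.187]
wrist_force: [-0.5, 0.5, 0.4]
finger_gap: 12.1
finger_force: 40.0
```

Request:
{"method": "arm_command", "body": {"plan": [[-1, -0.0007, 0, 0.01, 0], [-1, 0, 0, 0.008, 0], [-1, 0, 0, 0.005, 0], [-1, 0, 0, 0.005, 0], [-1, 0, 0, 0.005, 0], [-1, 0, 0, 0, 0]]}}

```text
clock: 9.78
eef_pos: [567.1, 102.9, 98.2]
eef_rot: [3.142, 0.0, -0.187]
wrist_force: [-1.2, 1.2, 1.6]
finger_gap: 12.2
finger_force: 40.0
```

Request:
{"method": "arm_command", "body": {"plan": [[-1, 0, 0, 0.005, 0], [-1, 0, 0, 0.005, 0], [-1, 0, 0, 0.005, 0], [-1, 0, 0, 0.005, 0], [-1, 0, 0, 0, 0]]}}

```text
clock: 10.4
eef_pos: [566.7, 102.9, 77.8]
eef_rot: [3.141, 0.001, -0.187]
wrist_force: [-2.7, 0.7, 0.3]
finger_gap: 12.2
finger_force: 40.0
```

Request:
{"method": "arm_command", "body": {"plan": [[-1, 0, 0, 0.006, 0], [-1, 0, 0, 0.006, 0], [-1, 0, 0, 0.006, 0], [-1, 0, 0, 0.006, 0], [-1, 0, 0, 0.006, 0], [-1, 0, 0, 0, 0], [-1, 0, 0, 0, 0]]}}

```text
clock: 11.28
eef_pos: [566.5, 102.9, 47.9]
eef_rot: [3.141, 0.002, -0.187]
wrist_force: [-3.2, 0.1, -2.0]
finger_gap: 12.2
finger_force: 40.0
```

Request:
{"method": "arm_command", "body": {"plan": [[-1, 0.001, 0, 0.003, 0], [-1, 0, 0, 0.003, 0], [-1, 0, 0, 0.003, 0], [-1, 0, 0, 0, 0], [-1, 0, 0, 0, 0]]}}

```text
clock: 11.9
eef_pos: [568.0, 102.7, 39.3]
eef_rot: [3.142, 0.0, -0.187]
wrist_force: [-1.6, 1.1, -0.4]
finger_gap: 12.1
finger_force: 41.2
```

Request:
{"method": "arm_command", "body": {"plan": [[-1, 0, 0, 0.001, 0], [-1, 0, 0, 0.001, 0], [-1, 0, 0, 0.001, 0], [-1, 0, 0, 0, 0], [-1, 0, 0, 0, 0]]}}

```text
clock: 12.52
eef_pos: [568.1, 102.7, 36.4]
eef_rot: [3.142, 0.0, -0.187]
wrist_force: [-1.2, 0.5, 0.9]
finger_gap: 12.2
finger_force: 40.9
```

Request:
{"method": "arm_command", "body": {"plan": [[-1, 0, 0, 0.0008, 0], [-1, 0, 0, 0.0007, 0], [-1, 0, 0, 0, 0], [-1, 0, 0, 0, 0]]}}

```text
clock: 13.02
eef_pos: [568.1, 102.7, 34.9]
eef_rot: [3.142, 0.0, -0.187]
wrist_force: [-2.2, 0.2, 0.4]
finger_gap: 12.3
finger_force: 40.8
```

Request:
{"method": "arm_command", "body": {"plan": [[-1, 0, 0, 0.0005, 0], [-1, 0, 0, 0.0005, 0], [-1, 0, 0, 0, 0], [-1, 0, 0, 0, 0]]}}

```text
clock: 13.52
eef_pos: [568.1, 102.7, 33.9]
eef_rot: [3.142, 0.0, -0.187]
wrist_force: [-1.8, -0.6, 0.4]
finger_gap: 12.1
finger_force: 40.8
```

Request:
{"method": "arm_command", "body": {"plan": [[-1, 0, 0, 0.0005, 0], [-1, 0, 0, 0.0005, 0], [-1, 0, 0, 0, 0], [-1, 0, 0, 0, 0]]}}

```text
clock: 14.02
eef_pos: [568.1, 102.7, 32.9]
eef_rot: [3.142, 0.0, -0.187]
wrist_force: [-2.3, -0.1, -0.2]
finger_gap: 12.0
finger_force: 40.8
```

```bash
python3 -c "
from h import *
print(manip.read_state()['wrist_force'])"
```

```text
[-2.32021227 -0.1312561  -0.18569611]
```

Request:
{"method": "arm_command", "body": {"plan": [[-1, 0, 0, 0.0005, 0], [-1, 0, 0, 0.0005, 0], [-1, 0, 0, 0, 0], [-1, 0, 0, 0, 0]]}}

```text
clock: 14.52
eef_pos: [568.1, 102.7, 31.9]
eef_rot: [3.142, 0.0, -0.187]
wrist_force: [-2.0, 0.2, -0.5]
finger_gap: 12.0
finger_force: 40.8
```

Request:
{"method": "arm_command", "body": {"plan": [[-1, 0, 0, 0.0005, 0], [-1, 0, 0, 0.0005, 0], [-1, 0, 0, 0, 0], [-1, 0, 0, 0, 0]]}}

```text
clock: 15.02
eef_pos: [568.1, 102.7, 30.9]
eef_rot: [3.142, 0.0, -0.187]
wrist_force: [-2.1, 0.6, -0.2]
finger_gap: 12.1
finger_force: 40.8
```

Request:
{"method": "arm_command", "body": {"plan": [[-1, 0, 0, 0.0005, 0], [-1, 0, 0, 0.0005, 0], [-1, 0, 0, 0, 0], [-1, 0, 0, 0, 0]]}}

```text
clock: 15.52
eef_pos: [568.1, 102.7, 29.9]
eef_rot: [-3.142, 0.0, -0.187]
wrist_force: [-1.4, 0.1, 0.9]
finger_gap: 12.0
finger_force: 40.8
```

Request:
{"method": "arm_command", "body": {"plan": [[-1, 0, 0, 0.0003, 0], [-1, 0, 0, 0.0003, 0], [-1, 0, 0, 0, 0], [-1, 0, 0, 0, 0]]}}

```text
clock: 16.02
eef_pos: [568.1, 102.7, 29.4]
eef_rot: [-3.142, 0.0, -0.187]
wrist_force: [-2.3, 0.8, -0.0]
finger_gap: 12.0
finger_force: 40.8
```

Request:
{"method": "arm_command", "body": {"plan": [[-1, 0, 0, 0.0005, 0], [-1, 0, 0, 0.0005, 0], [-1, 0, 0, 0, 0], [-1, 0, 0, 0, 0]]}}

```text
clock: 16.52
eef_pos: [568.1, 102.7, 28.3]
eef_rot: [3.142, 0.0, -0.187]
wrist_force: [-1.9, 0.5, 0.6]
finger_gap: 12.2
finger_force: 40.8
```

Request:
{"method": "arm_command", "body": {"plan": [[-1, 0, 0, 0.0004, 0], [-1, 0, 0, 0.0004, 0], [-1, 0, 0, 0, 0], [-1, 0, 0, 0, 0]]}}

```text
clock: 17.02
eef_pos: [568.1, 102.7, 27.5]
eef_rot: [3.142, 0.0, -0.187]
wrist_force: [-1.5, 1.5, -0.0]
finger_gap: 11.8
finger_force: 40.8
```

Request:
{"method": "arm_command", "body": {"plan": [[-1, 0, 0, 0.0005, 0], [-1, 0, 0, 0.0005, 0], [-1, 0, 0, 0, 0], [-1, 0, 0, 0, 0]]}}

```text
clock: 17.52
eef_pos: [568.1, 102.7, 26.5]
eef_rot: [3.142, 0.0, -0.187]
wrist_force: [-2.0, 0.6, -0.6]
finger_gap: 12.0
finger_force: 40.8
```

Request:
{"method": "arm_command", "body": {"plan": [[-1, 0, 0, 0.0004, 0], [-1, 0, 0, 0.0004, 0], [-1, 0, 0, 0, 0], [-1, 0, 0, 0, 0]]}}

```text
clock: 18.02
eef_pos: [568.1, 102.7, 25.8]
eef_rot: [-3.142, -0.0, -0.187]
wrist_force: [-2.6, -0.5, 1.6]
finger_gap: 12.3
finger_force: 40.8
```

Request:
{"method": "arm_command", "body": {"plan": [[-1, 0, 0, 0.0003, 0], [-1, 0, 0, 0.0003, 0], [-1, 0, 0, 0, 0], [-1, 0, 0, 0, 0]]}}

```text
clock: 18.52
eef_pos: [568.2, 102.7, 25.3]
eef_rot: [-3.142, -0.0, -0.187]
wrist_force: [-3.2, 0.1, 4.2]
finger_gap: 12.3
finger_force: 40.7
```

Request:
{"method": "arm_command", "body": {"plan": [[-1, 0, 0, 0.0003, 0], [-1, 0, 0, 0.0003, 0], [-1, 0, 0, 0, 0], [-1, 0, 0, 0, 0]]}}

```text
clock: 19.02
eef_pos: [568.2, 102.6, 24.8]
eef_rot: [-3.142, -0.0, -0.187]
wrist_force: [-3.0, -0.9, 6.7]
finger_gap: 12.1
finger_force: 40.8
```

Request:
{"method": "arm_command", "body": {"plan": [[-1, 0, 0, 0.0003, 0], [-1, 0, 0, 0.0004, 0], [-1, 0, 0, 0, 0], [-1, 0, 0, 0, 0], [-1, 0, 0, 0, 0], [-1, 0, 0, 0, 0], [-1, 0, 0, 0, 0]]}}

```text
clock: 19.9
eef_pos: [568.3, 102.6, 24.3]
eef_rot: [-3.142, -0.0, -0.187]
wrist_force: [-3.7, -0.6, 9.6]
finger_gap: 12.0
finger_force: 40.9
```

Request:
{"method": "arm_command", "body": {"plan": [[-1, 0, 0, 0, 0], [-1, 0, 0, 0, 0], [-1, 0, 0, 0, 0], [-1, 0, 0, 0, 0], [-1, 0, 0, 0, 0], [-1, 0, 0, 0, 0]]}}

```text
clock: 20.65
eef_pos: [568.2, 102.6, 24.3]
eef_rot: [-3.142, -0.0, -0.187]
wrist_force: [-4.6, -0.8, 10.0]
finger_gap: 11.8
finger_force: 40.9
```

Request:
{"method": "arm_command", "body": {"plan": [[-0.25, 0, 0, 0, 0], [-0.25, 0, 0, 0, 0], [-0.25, 0, 0, 0, 0], [-0.25, 0, 0, 0, 0], [-0.25, 0, 0, 0, 0], [-0.25, 0, 0, 0, 0]]}}

```text
clock: 21.4
eef_pos: [567.9, 102.6, 23.6]
eef_rot: [3.141, 0.001, -0.187]
wrist_force: [-1.7, 0.9, -0.3]
finger_gap: 35.2
finger_force: 1.2
```

Pressed at 10 N and released, with the force back to about zero. Now I come straight up, gently.

Request:
{"method": "arm_command", "body": {"plan": [[-0.25, 0, 0, -0.004, 0], [-0.25, 0, 0, -0.006, 0], [-0.25, 0, 0, -0.008, 0], [-0.25, 0, 0, -0.008, 0], [-0.25, 0, 0, -0.008, 0], [-0.25, 0, 0, -0.008, 0]]}}

```text
clock: 22.15
eef_pos: [568.4, 102.7, 66.8]
eef_rot: [-3.141, -0.001, -0.187]
wrist_force: [-2.2, 0.5, 0.0]
finger_gap: 35.5
finger_force: 1.0
```

Request:
{"method": "arm_command", "body": {"plan": [[-0.25, 0, 0, -0.006, 0], [-0.25, 0, 0, -0.006, 0], [-0.25, 0, 0, -0.006, 0], [-0.25, 0, 0, -0.006, 0], [-0.25, 0, 0, -0.006, 0], [-0.25, 0, 0, -0.006, 0], [-0.25, 0, 0, -0.01, 0], [-0.25, 0, 0, -0.03, 0], [-0.25, 0, 0, -0.04, 0], [-0.25, 0, 0, -0.04, 0], [-0.25, -0.03, 0, -0.01, 0], [-0.25, -0.04, 0, 0, 0], [-0.25, -0.04, 0, 0, 0], [-0.25, 0, 0, 0, 0], [-0.25, 0, 0, 0, 0]]}}

```text
clock: 24.02
eef_pos: [460.6, 123.1, 232.4]
eef_rot: [-3.141, -0.001, -0.187]
wrist_force: [0.5, -0.1, 0.4]
finger_gap: 35.3
finger_force: 0.0
```

```bash
python3 - <<'E'
from h import *
s=manip.read_state();print(s['clock'],s['eef_pos'],s['wrist_force'])
c=cam('wrist');t=cam('top')
f=lambda im,x,y,w,h:cv2.resize(im[y:y+h,x:x+w],(400,300),interpolation=cv2.INTER_CUBIC)
cv2.imwrite('pics/end.png',np.hstack([f(c['img'],0,0,560,420),f(t['img'],140,160,112,84)]))
yaw=-.185;A=np.array([[np.cos(yaw),-np.sin(yaw)],[np.sin(yaw),np.cos(yaw)]])
for x,y in((-22,0),(-22,-40),(-10,20),(10,0),(25,20)):
    w=A@[x,y]+[572,102.3];u,v=proj(c,[*w,94])[0];print(x,y,depthpt(c,u,v).round(1))
E
```

```text
24.025 [460.62324377 123.06668992 232.39509406] [ 0.45188947 -0.13115634  0.4487145 ]
-22 0 [550.2 106.4  96.3]
-22 -40 [543.   67.   93.5]
-10 20 [565.9 123.8  93.7]
10 0 [581.6 100.5  95.6]
25 20 [600.2 117.4  94.1]
```

View pics/end.png

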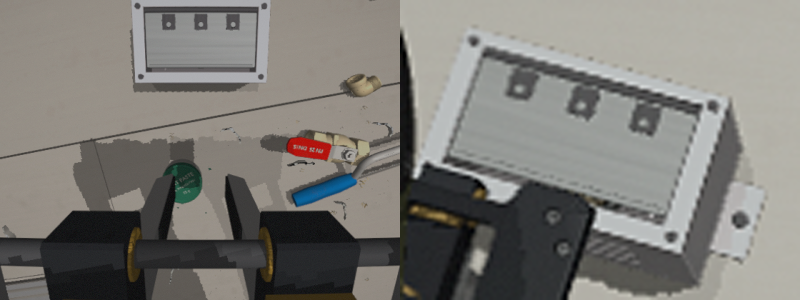

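The gripper is empty. The flap is level and shut: the depths at all five points on it are about 94–96 mm. The holder has not moved and the robot is clear of everything, so I'm signing off.

```bash
python3 -c "
from cell import ticket
print(ticket.sign_off())"
```

```text
the job is handed in; nothing more can be done
None
```

The plug was pushed through the flap into the cup, pressed on the pad with 10 N and released; the flap is shut over it, the arm is clear, and the job was handed in at about 24 s.

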